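# Load the dry-block heater, each vessel in the block bored for it

### The job

Load the dry-block heater so that the reagents can warm up: stand the blue-capped vial, the red-capped dropper bottle, the small amber bottle (black cap) and the large amber bottle (white cap) each in the well that is bored for its diameter, resting on the floor of the well. Keep all four vessels upright on the way, and leave the two white-capped vials standing where they are.

Things in the scene. Friction and masses are not known exactly. Their poses are not given: they have to be found in the camera images.
- blue_cap_vial_mid (a point): small glass sample vial with a dark blue cap, 22 mm diameter, 46 mm tall, about 18 g; point on its axis half-way up (23 mm above its underside), z along the axis. Seated, it stands 26 mm proud of its block, so grip it by its upper half
- dropper_mid (a point): white dropper bottle with a red cap, 34 mm diameter, 75 mm tall, about 50 g; straight body up to 44 mm above its underside, then a shoulder and the cap; point on its axis half-way up (37.5 mm above its underside), z along the axis. Seated, it stands 57 mm proud of its block
- small_amber_mid (a point): small amber bottle with a black screw cap, straight body 48 mm diameter up to 63 mm, 98 mm tall, about 120 g; cap 33 mm wide from 84 to 98 mm above its underside; point on its axis half-way up (49 mm above its underside), z along the axis. Seated, it stands 72 mm proud of its block
- large_amber_mid (a point): large amber bottle with a white screw cap, straight body 60 mm diameter up to 75 mm, 128 mm tall, about 200 g; its tight cap can be used to lift it: 38 mm wide, from 100 to 128 mm above its underside; point on the axis half-way up (64 mm above its underside), z along the axis. Seated, it stands 98 mm proud of its block
- well_xs (a point): Narrowest of the heater's four wells, for the 22 mm vial: bare-metal bore in a dark blue block 84 mm square; point at the centre of its mouth, flush with the block's flat top (62 mm above the bench), z up. Mouth 38 mm wide, funnel 9 mm deep down to a 28 mm bore; flat floor 20 mm below the mouth. The four blocks sit 88 mm apart, two by two, in a white fixed housing turned by up to 0.2 rad
- well_s (a point): Second narrowest of the heater's four wells, for the 34 mm dropper bottle: bare-metal bore in a dark blue block 84 mm square; point at the centre of its mouth, flush with the block's flat top (62 mm above the bench), z up. Mouth 50 mm wide, funnel 10 mm deep down to a 40 mm bore; flat floor 18 mm below the mouth. The four blocks sit 88 mm apart, two by two, in a white fixed housing turned by up to 0.2 rad
- well_m (a point): Second widest of the heater's four wells, for the 48 mm amber bottle: bare-metal bore in a dark blue block 84 mm square; point at the centre of its mouth, flush with the block's flat top (62 mm above the bench), z up. Mouth 64 mm wide, funnel 12 mm deep down to a 54 mm bore; flat floor 26 mm below the mouth. The four blocks sit 88 mm apart, two by two, in a white fixed housing turned by up to 0.2 rad
- well_l (a point): Widest of the heater's four wells, for the 60 mm amber bottle: bare-metal bore in a dark blue block 84 mm square; point at the centre of its mouth, flush with the block's flat top (62 mm above the bench), z up. Mouth 76 mm wide, funnel 12 mm deep down to a 66 mm bore; flat floor 30 mm below the mouth. The four blocks sit 88 mm apart, two by two, in a white fixed housing turned by up to 0.2 rad
- white_vial_a_mid (a point): glass sample vial with a white cap and yellowish content, 22 mm diameter, 50 mm tall; stays where it is; point half-way up, 25 mm above its underside
- white_vial_b_mid (a point): glass sample vial with a white cap and pale blue content, 22 mm diameter, 50 mm tall; stays where it is; point half-way up, 25 mm above its underside
Not all that is in view belongs to the job. What is shaped like the part that bears blue_cap_vial_mid but yellow is not meant. What is shaped like the part that bears large_amber_mid but yellow is not meant.

How it is judged (in metres and radians):
At the end, for the whole second after the job is handed in: Each of the four vessels stands at rest in its own matching well: its axis within 10 mm of the well's, resting on the well's floor to within 4 mm, upright within 0.12 rad; both white-capped vials still stand within 20 mm of where they were (horizontal distance between blue_cap_vial_mid and well_xs below 0.01 m and z of blue_cap_vial_mid in the frame of well_xs below 0.007 m and angle between each of blue_cap_vial_mid, dropper_mid, small_amber_mid, large_amber_mid's own z axis and vertical below 0.12 rad and linear speed of each of blue_cap_vial, dropper, small_amber, large_amber below 0.02 m/s and horizontal distance between dropper_mid and well_s below 0.01 m and z of dropper_mid in the frame of well_s below 0.0235 m and horizontal distance between small_amber_mid and well_m below 0.01 m and z of small_amber_mid in the frame of well_m below 0.027 m and horizontal distance between large_amber_mid and well_l below 0.01 m and z of large_amber_mid in the frame of well_l below 0.038 m and distance of each of white_vial_a_mid, white_vial_b_mid from where it was at the start of the episode below 0.02 m and angle between each of white_vial_a_mid, white_vial_b_mid's own z axis and vertical below 0.2 rad); the robot touches nothing.
It fails at once if a vessel that is being loaded is tipped over (leans more than about 35 degrees) (angle between any of blue_cap_vial_mid, dropper_mid, small_amber_mid, large_amber_mid's own z axis and vertical above 0.6 rad).
It fails at once if a white-capped vial is knocked over or moved more than 20 mm (distance of any of white_vial_a_mid, white_vial_b_mid from where it was at the start of the episode above 0.02 m or angle between any of white_vial_a_mid, white_vial_b_mid's own z axis and vertical above 0.5 rad).
It also fails if it takes over 104 s, if anything falls off the work surface, if the arm or the gripper's body presses on something with over 40 N, if the wrist force passes 120 N, or if a joint passes its speed limit or range.

### The arm

A 7-joint arm with a two-finger parallel gripper is mounted at the origin on a cart in front of the work surface, level with it; the furniture and walls round the work are solid. World frame = base frame: x ahead of the robot, y to its left, z up, the work surface at z = 0. Lengths are in m, angles in degrees, forces in N, time in s.
With the tool pointing down it reaches from about 0.425 to 0.875 m from the base axis. Payload 4.7 kg.
Tool frame: the origin (TCP) lies between the finger pads; the fingertips stand env.finger_overhang ahead of it and the grasp point (between the pads) lies 5 mm behind it (env.finger_overhang is the distance from the TCP to the fingertips, in m); z points along the fingers, y is the line along which they close (so a half turn about z gives the same grasp; the last joint's range is limited). The gripper opens to 87 mm and grips with 3 to 60 N. Pads are 19 mm wide; open, the fingers measure 117 mm over their backs; the gripper's body (75 mm by 190 mm) begins 51 mm behind the grasp point.
Start: joints at [77.183, 18.392, -4.016, 83.108, 1.295, 78.541, -3.26], TCP at [0.153, -0.632, 0.237] pointing down, gripper open.
Joint ranges: [-163.93, 163.93], [-17.29, 119.83], [-79.2, 71.16], [3.27, 140.29], [-89.18, 269.18], [5.43, 117.66], [-154.24, 154.24]. Speed limits (degrees/s): [147.25, 147.25, 180, 180, 180, 180, 180].

### API

Orientations are given as [roll, pitch, yaw] about the fixed x, y, z axes, in that order (R = Rz(yaw) Ry(pitch) Rx(roll)).
In Python, from cell import telemetry, eyes, env, models gives the robot as it stands. The module is installed in compiled form; this text tells all that it offers.
- The arm moves only by the tool drive_tool, never from a script. Its arguments are lists of equal length, an entry for each row: "angular": the turn, a rotation vector about the tool's x, y, z in rad, a list of three; "delta_pos": the shift along the tool's x, y, z in cm, a list of three; "gripper": the finger opening in cm, from 0 to 8.7. A call has 1 to 20 rows; each row shifts and turns the commanded pose from where the row before left it, along the tool's axes as they then stand; what a row does not reach is not made up. A row lasts 1/10 s, in which the tool goes at most 50 mm and 8.59 degrees, less where a joint would pass 70% of its speed; a pose out of reach is approached as far as the arm can. A call with a gripper value outside its range is refused whole. The fingers move at their own pace and stop on an object; "squeeze" is the grip in N (left out, the last holds). Time passes only in rows, so rows that do not move let the fingers close. It gives the time, the measured TCP pose, the force, the opening and the grip force at its end, in the units of the state.
- telemetry.get_obs(): the state, without advancing time (a new reading comes with each control period).
- eyes.read_camera(name): name is "scene" or "top"; returns a dict with "pixels" (480x640x3 uint8, red, green, blue), "mtx" (3x3 intrinsics, pixels), "origin" and "orientation" of the camera in the world. Camera axes: x right, y down, z forward; pixel columns grow to the right and rows downward; lengths in m; the calibration is good to about 2 mm. A picture is of the moment at which its call begins. There is no depth.
- env.sign_off(): hands the job in; it is judged then, once.
Trained networks look in a picture, given as the dict that the camera call returned (one of the last four; its "shot" number tells which), for a name from the list of things; names that differ only in an ending like _2 or _b are one class to them, and where a whole thing is asked for, a point or a joint stands for the part that bears it (a point fixed in the world has none). Each returns a list of dicts, best first, with "p" (0 to 1); they miss things now and then, are a little off and sometimes report something else, mostly with a low value. They report only what shows in the picture. A call takes as long as a camera call. They do not tell look-alikes from the thing itself.
- models.search_frame(picture, target): "centre" ([column, row] in pixels, amid what is visible of it).
- models.cut_out(picture, target): "pixels" (480x640 bool, what is visible of it) and "centre" ([column, row] in pixels, amid what is visible of it).
The state is a dict: "time_s": time; "qpos": joint angles; "joint_velocities": joint speeds; "effort": joint torques, N m; "tool_pos": TCP position; "tool_rot": TCP orientation; "force": force on the tool from outside, world axes, zero at the start; "wrist_torque": the same for the moment, N m; "grip_width": finger opening in m; "grasp_force": force on a finger pad.
Only numpy, scipy, OpenCV 4.12 (cv2) and the standard library are available. Lean on these libraries where they do the work, as an engineer would, in place of code of your own. Each camera call takes 0.05 s, during which the arm holds its last target. There are 200 camera calls.

## Working session

There is one attempt and no reset: what is moved stays moved. The work goes in short steps, Python scripts to look and compute and a tool call to move; the robot and the scene stay as the last step left them, time stands still between calls to the robot, and variables do not carry over. Pictures are saved under pics/ and viewed, at most 14 in all, crops included, and the job is handed in when it is done.

Besides the shell and the picture viewer there is one more tool, called after "Emit:" as name(argument=value, ...) on one line, values as JSON. drive_tool: Moves the arm, as the interface text tells. Its arguments: {"type":"object","properties":{"angular":{"type":"array","items":{"type":"array","items":{"type":"number"}}},"delta_pos":{"type":"array","items":{"type":"array","items":{"type":"number"}}},"gripper":{"type":"array","items":{"type":"number"}},"squeeze":{"type":"number"}},"required":["angular","delta_pos","gripper"]}

```bash
mkdir -p pics
python3 - <<'E'
from cell import telemetry, eyes, env, models
import cv2, numpy as np
print(env.finger_overhang); print(telemetry.get_obs())
for n in ("scene","top"):
    p=eyes.read_camera(n); cv2.imwrite(f"pics/{n}0.png",cv2.cvtColor(p["pixels"],cv2.COLOR_RGB2BGR))
    print(n,p["mtx"],p["origin"],p["orientation"])
    for t in ["blue_cap_vial_mid","dropper_mid","small_amber_mid","large_amber_mid","well_xs","well_s","well_m","well_l","white_vial_a_mid"]:
        print(t,[(np.round(d["centre"],1).tolist(),round(d["p"],2)) for d in models.search_frame(p,t)])
E
```

```text
0.014
{'time_s': 0.0, 'qpos': array([77.18489433, 18.43878104, -4.01633319, 83.17556846,  1.29514086,
       78.54109947, -3.25973288]), 'joint_velocities': array([ 0.02526273,  0.13390314, -0.01215073,  0.0698382 , -0.01598843,
       -0.08303999,  0.03160443]), 'effort': array([-4.02518690e-04, -4.91289425e+01, -4.03987085e-01, -3.12529314e+01,
       -6.37701340e-02,  4.37008368e-02,  1.78666255e-04]), 'tool_pos': array([ 0.15292867, -0.63120312,  0.23545892]), 'tool_rot': array([-1.79889808e+02,  5.70357995e-03,  1.36259316e+01]), 'force': array([-0.2312364 , -0.92922362,  0.17507429]), 'wrist_torque': array([ 0.00054147,  0.00807235, -0.00080183]), 'grasp_force': 0.0, 'grip_width': 0.0869728966788846}
scene [[481.7190298    0.         333.8219218 ]
 [  0.         481.7190298  237.97020928]
 [  0.           0.           1.        ]] [0.06628818 0.59708015 0.61320908] [-127.57512608    0.5266869  -137.08482744]
blue_cap_vial_mid [([320.8, 246.8], 0.58), ([327.9, 268.3], 0.57)]
dropper_mid [([255.1, 277.0], 0.67)]
small_amber_mid [([269.6, 236.5], 0.86)]
large_amber_mid [([364.1, 2
[... 410 characters left out ...]
11.0], 0.58)]
top [[489.80384085   0.         322.41944297]
 [  0.         489.80384085 239.92135046]
 [  0.           0.           1.        ]] [0.47308864 0.05353072 0.97522641] [-175.85569869    0.90129704  -89.450897  ]
blue_cap_vial_mid [([295.5, 245.3], 0.69)]
dropper_mid [([240.0, 207.9], 0.56)]
small_amber_mid [([284.8, 182.6], 0.68)]
large_amber_mid [([292.0, 290.1], 0.66)]
well_xs [([430.0, 228.1], 0.81)]
well_s [([383.9, 229.4], 0.85), ([432.8, 273.6], 0.78), ([380.5, 276.0], 0.65)]
well_m [([383.9, 229.4], 0.85), ([432.8, 273.6], 0.78), ([380.5, 276.0], 0.65)]
well_l [([383.9, 229.4], 0.85), ([432.8, 273.6], 0.78), ([380.5, 276.0], 0.65)]
white_vial_a_mid [([240.2, 259.6], 0.65)]
```

View pics/scene0.png

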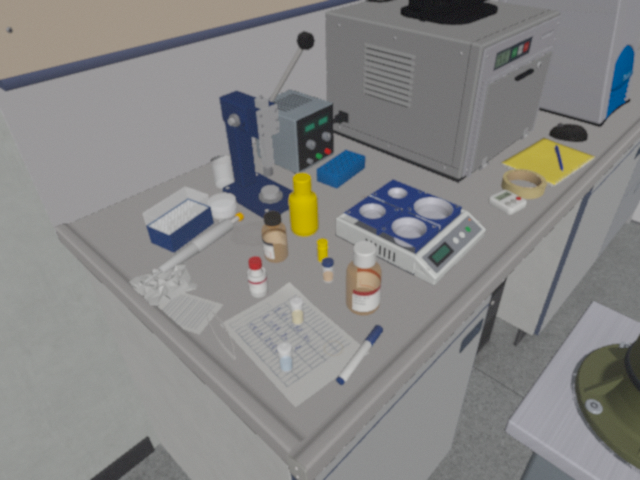

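View pics/top0.png

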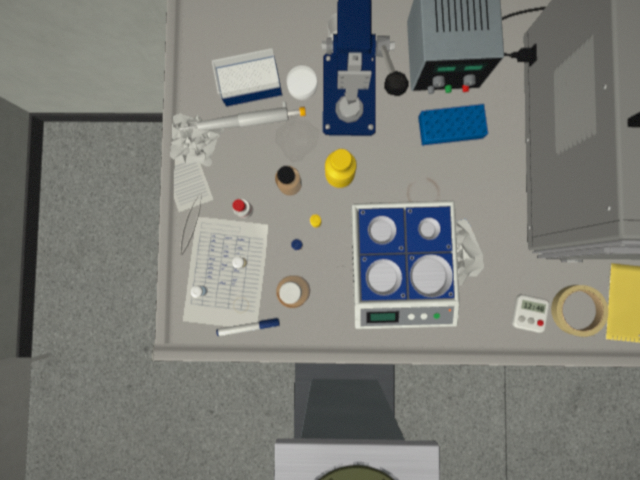

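The scene view shows the blue vial at (328,270), dropper (257,277), small amber (275,237), large amber (364,278) and white vials (297,312) and (285,357). The yellow look-alikes are at (303,207) and (322,248). In the top view the wells are xs (429,229), s (382,230), m (383,276) and l (431,275); the blue vial is at (296,244), dropper (241,207), small amber (288,178) and large amber (291,291).

```bash
cat > h.py <<'E'
from cell import telemetry, eyes, env, models
import cv2, numpy as np
from scipy.spatial.transform import Rotation as R
from scipy.optimize import least_squares
def proj(p,X):
    c=R.from_euler('xyz',p["orientation"],degrees=True).inv().apply(np.atleast_2d(X)-p["origin"])
    return (c[:,:2]/c[:,2:])@np.diag([p["mtx"][0,0],p["mtx"][1,1]])+p["mtx"][:2,2]
PR={"blue_cap_vial_mid":[(0,11),(46,11)],"dropper_mid":[(0,17),(44,17),(52,10),(75,9)],
"small_amber_mid":[(0,24),(63,24),(78,14),(84,14),(84,16.5),(98,16.5)],
"large_amber_mid":[(0,30),(75,30),(93,17),(100,17),(100,19),(128,19)],"white_vial_a_mid":[(0,11),(50,11)]}
A=np.linspace(0,2*np.pi,48)
def ring(x,y,z,r): return np.c_[x+r*np.cos(A),y+r*np.sin(A),0*A+z]
def sil(p,name,xy,z0=0,S=4):
    m=np.zeros((480*S,640*S),np.uint8); q=[(z/1e3,r/1e3) for z,r in PR[name]]
    for (z1,r1),(z2,r2) in zip(q,q[1:]):
        P=proj(p,np.r_[ring(*xy,z0+z1,r1),ring(*xy,z0+z2,r2)])
        cv2.fillConvexPoly(m,cv2.convexHull(np.round((P+.5)*S).astype(np.int32)),1)
    return m
def cen(m,S=4):
    M=cv2.moments(m,True); return np.array([M["m10"],M["m01"]])/M["m00"]/S-.5
def mask(p,name,px):
    L=[d for d in models.cut_out(p,name) if np.hypot(*(np.array(d["centre"])-px))<14]
    return L[0]["pixels"].astype(np.uint8) if L else None
def locate(ps,name,pxs,x0,z0=0):
    ms=[(p,mask(p,name,px)) for p,px in zip(ps,pxs)]
    ms=[(p,m,cen(m,1)+.0) for p,m in ms if m is not None]
    out=[]
    for sel in [[k] for k in range(len(ms))]+[range(len(ms))]:
        f=lambda v: np.concatenate([cen(sil(ms[k][0],name,v,z0))-ms[k][2]-.5 for k in sel])
        out.append(least_squares(f,x0,diff_step=.01).x)
    iou=[]
    for p,m,c in ms:
        s=cv2.resize(sil(p,name,out[-1],z0),(640,480),interpolation=cv2.INTER_AREA)>0
        iou.append(round((s&(m>0)).sum()/(s|(m>0)).sum(),2))
    print(name,[np.round(o,4).tolist() for o in out],"iou",iou); return out[-1]
def ray(p,px,z):
    d=R.from_euler('xyz',p["orientation"],degrees=True).apply(np.linalg.inv(p["mtx"])@[px[0],px[1],1])
    return (p["origin"]+d*(z-p["origin"][2])/d[2])[:2]
E
python3 - <<'E'
from h import *
s,t=eyes.read_camera("scene"),eyes.read_camera("top")
V={"blue_cap_vial_mid":((328,270),(296,244),.023),"dropper_mid":((257,277),(241,207),.04),"small_amber_mid":((275,237),(288,180),.05),"large_amber_mid":((364,278),(291,291),.064)}
for n,(a,b,z) in V.items(): locate([s,t],n,[a,b],ray(t,b,z))
for a,b in [((297,312),(239,262)),((285,357),(198,292))]: locate([s,t],"white_vial_a_mid",[a,b],ray(t,b,.03))
W={"well_xs":((396,192),(429,229)),"well_s":((373,211),(382,230)),"well_m":((409,229),(383,276)),"well_l":((435,210),(431,275))}
ob=[]
for n,pp in W.items():
    r=[]
    for p,px in zip([s,t],pp):
        m=mask(p,n,px)
        if m is None: print("none",n); r.append(None); continue
        c=max(cv2.findContours(m,0,2)[0],key=cv2.contourArea); (e,ax,an)=cv2.fitEllipse(cv2.convexHull(c))
        g=ray(p,e,.062); r.append(g); print(n,np.round(g,4),"axes mm",np.round(np.array(ax)*np.linalg.norm(p["origin"]-np.r_[g,.062])/p["mtx"][0,0]*1e3,1))
    ob.append(r)
# signs: square corners; xs=(+x,-y) s=(+x,+y) m=(-x,+y) l=(-x,-y)
C=np.array([[1,-1],[1,1],[-1,1],[-1,-1]])*.044
for sel in ([0],[1],[0,1]):
    def f(v):
        c,q=np.cos(v[2]),np.sin(v[2]); M=C@np.array([[c,q],[-q,c]])+v[:2]
        return np.concatenate([M[i]-ob[i][k] for i in range(4) for k in sel if ob[i][k] is not None])
    o=least_squares(f,[.5,-.1,0]); v=o.x;c,q=np.cos(v[2]),np.sin(v[2])
    print(np.round(v,4),"res mm",np.round(o.fun*1e3,1)); print(np.round(C@np.array([[c,q],[-q,c]])+v[:2],4).tolist())
E
```

```text
blue_cap_vial_mid [[0.5366, 0.1168], [0.533, 0.1191], [0.5343, 0.1185]] iou [np.float64(0.88), np.float64(0.83)]
dropper_mid [[0.6093, 0.2242], [0.6044, 0.2271], [0.6062, 0.2262]] iou [np.float64(0.88), np.float64(0.85)]
small_amber_mid [[0.6624, 0.1353], [0.6576, 0.1365], [0.6592, 0.1365]] iou [np.float64(0.9), np.float64(0.93)]
large_amber_mid [[0.4475, 0.122], [0.4475, 0.122]] iou [np.float64(0.96)]
white_vial_a_mid [[0.5016, 0.2291], [0.4982, 0.2297], [0.4998, 0.2297]] iou [np.float64(0.86), np.float64(0.84)]Traceback (most recent call last):
  File "<stdin>", line 5, in <module>
  File "h.py", line 30, in locate
    out.append(least_squares(f,x0,diff_step=.01).x)
               ~~~~~~~~~~~~~^^^^^^^^^^^^^^^^^^^^
    return func(*args, **kwargs)
    vector_fun = VectorFunction(
        fun_wrapped,
    ...<6 lines>...
        workers=workers
    )
    self._update_fun()
    ~~~~~~~~~~~~~~~~^^
    self.f = self.fun_wrapped(xp_copy(self.x))
             ~~~~~~~~~~~~~~~~^^^^^^^^^^^^^^^^^
    return np.atleast_1d(self.fun(x))
                         ~~~~~~~~^^^
    return self.f(x, *self.args, **self.kwargs)
           ~~~~~~^^^^^^^^^^^^^^^^^^^^^^^^^^^^^^
  File "h.py", line 29, in <lambda>
    f=lambda v: np.concatenate([cen(sil(ms[k][0],name,v,z0))-ms[k][2]-.5 for k in sel])
                ~~~~~~~~~~~~~~^^^^^^^^^^^^^^^^^^^^^^^^^^^^^^^^^^^^^^^^^^^^^^^^^^^^^^^^^
ValueError: need at least one array to concatenate
```

Run:
```python
from h import *
s,t=eyes.read_camera("scene"),eyes.read_camera("top")
try: locate([s],"large_amber_mid",[(364,278)],(.4475,.122))
except Exception as e: print("no large scene",[(d["centre"],d["p"]) for d in models.cut_out(s,"large_amber_mid")])
print("vial b",ray(t,(198,292),.045))
W={"well_xs":((396,192),(429,229)),"well_s":((373,211),(382,230)),"well_m":((409,229),(383,276)),"well_l":((435,210),(431,275))}
ob=[]
for n,pp in W.items():
    r=[]
    for p,px in zip([s,t],pp):
        m=mask(p,n,px)
        if m is None: print("none",n); r.append(None); continue
        c=max(cv2.findContours(m,0,2)[0],key=cv2.contourArea); (e,ax,an)=cv2.fitEllipse(cv2.convexHull(c))
        g=ray(p,e,.062); r.append(g); print(n,np.round(g,4),"axes mm",np.round(np.array(ax)*np.linalg.norm(p["origin"]-np.r_[g,.062])/p["mtx"][0,0]*1e3,1))
    ob.append(r)
C=np.array([[1,-1],[1,1],[-1,1],[-1,-1]])*.044
for sel in ([0],[1],[0,1]):
    def f(v):
        c,q=np.cos(v[2]),np.sin(v[2]); M=C@np.array([[c,q],[-q,c]])+v[:2]
        return np.concatenate([[0,0]]+[M[i]-ob[i][k] for i in range(4) for k in sel if ob[i][k] is not None])
    o=least_squares(f,[.5,-.1,0]); v=o.x;c,q=np.cos(v[2]),np.sin(v[2])
    print(np.round(v,4),"res mm",np.round(o.fun*1e3,1)); print(np.round(C@np.array([[c,q],[-q,c]])+v[:2],4).tolist())
```

```text
large_amber_mid [[0.4477, 0.1215], [0.4477, 0.1215]] iou [np.float64(0.95)]
vial b [0.43929497 0.30395284]
well_xs [ 0.56   -0.1254] axes mm [ 64.3 114.7]
well_xs [ 0.5617 -0.1284] axes mm [103.8 118.2]
well_s [ 0.5508 -0.0317] axes mm [ 75.  110.1]
well_s [ 0.5596 -0.041 ] axes mm [105.5 109.6]
well_m [ 0.466  -0.0396] axes mm [ 71.9 113.7]
well_m [ 0.4725 -0.0477] axes mm [ 97.5 130.4]
well_l [ 0.4712 -0.1227] axes mm [ 77.4 118.2]
well_l [ 0.4744 -0.1342] axes mm [104.2 117.8]
[ 0.512  -0.0799  0.0558] res mm [ 0.   0.  -1.6  4.   2.7 -1.7 -0.4  1.2 -0.7 -3.5]
[[0.5584, -0.1213], [0.5535, -0.0335], [0.4656, -0.0384], [0.4705, -0.1262]]
[ 0.5171 -0.0878  0.0467] res mm [ 0.   0.   1.4 -1.3 -0.7 -0.8 -1.5  1.7  0.8  0.3]
[[0.5631, -0.1297], [0.559, -0.0418], [0.4711, -0.0459], [0.4752, -0.1338]]
[ 0.5145 -0.0838  0.0513] res mm [ 0.   0.   0.8 -0.2 -1.   2.9  5.4 -5.9 -3.4  3.4  2.3 -2.6 -4.2  5.5
  1.6 -7.3 -1.5  4.1]
[[0.5607, -0.1255], [0.5562, -0.0376], [0.4683, -0.0421], [0.4728, -0.13]]
```

The well masks cover the whole block, so I'll segment the bright mouths inside the blue instead.

```bash
cat > wells.py <<'E'
from h import *
W={"well_xs":((396,192),(429,229),19),"well_s":((373,211),(382,230),25),"well_m":((409,229),(383,276),32),"well_l":((435,210),(431,275),38)}
def run(s,t):
    ob=[]
    for n,pp in W.items():
        r=[]
        for p,px in zip([s,t],pp):
            I=cv2.resize(p["pixels"],None,fx=4,fy=4,interpolation=cv2.INTER_CUBIC).astype(int)
            m=((I[...,2]-I[...,0])<35).astype(np.uint8)
            m=cv2.morphologyEx(m,cv2.MORPH_OPEN,np.ones((9,9)))
            k,l,st,_=cv2.connectedComponentsWithStats(m); i=l[int(px[1]*4+2),int(px[0]*4+2)]
            c=max(cv2.findContours((l==i).astype(np.uint8),0,cv2.CHAIN_APPROX_NONE)[0],key=cv2.contourArea); (e,ax,an)=cv2.fitEllipse(cv2.convexHull(c))
            e=(np.array(e)+.5)/4-.5
            g=ray(p,e,.062); r.append(g); print(n,np.round(e,1),np.round(g,4),"axes mm",np.round(np.array(ax)/4*np.linalg.norm(p["origin"]-np.r_[g,.062])/p["mtx"][0,0]*1e3,1))
        ob.append(r)
    C=np.array([[1,-1],[1,1],[-1,1],[-1,-1]])*.044
    for sel in ([0],[1],[0,1]):
        def f(v):
            c,q=np.cos(v[2]),np.sin(v[2]); M=C@np.array([[c,q],[-q,c]])+v[:2]
            return np.concatenate([M[i]-ob[i][k] for i in range(4) for k in sel])
        o=least_squares(f,[.5,-.1,0]); v=o.x;c,q=np.cos(v[2]),np.sin(v[2])
        print(np.round(v,4),"res mm",np.round(o.fun*1e3,1)); print(np.round(C@np.array([[c,q],[-q,c]])+v[:2],4).tolist())
E
python3 -c "
from wells import *
run(eyes.read_camera('scene'),eyes.read_camera('top'))"
```

```text
well_xs [396.9 192.5] [ 0.5664 -0.1311] axes mm [23.8 41.5]
well_xs [428.9 228.2] [ 0.5627 -0.13  ] axes mm [41.6 41.9]
well_s [372.  210.6] [ 0.5624 -0.0426] axes mm [31.7 53.6]
well_s [381.7 229.5] [ 0.5595 -0.042 ] axes mm [52.9 53.2]
well_m [408.6 227.4] [ 0.474  -0.0456] axes mm [41.4 68.9]
well_m [383.4 276.8] [ 0.4715 -0.0453] axes mm [67.4 67.8]Traceback (most recent call last):
  File "<string>", line 3, in <module>
    run(eyes.read_camera('scene'),eyes.read_camera('top'))
    ~~~^^^^^^^^^^^^^^^^^^^^^^^^^^^^^^^^^^^^^^^^^^^^^^^^^^^
  File "wells.py", line 12, in run
    c=max(cv2.findContours((l==i).astype(np.uint8),0,cv2.CHAIN_APPROX_NONE)[0],key=cv2.contourArea); (e,ax,an)=cv2.fitEllipse(cv2.convexHull(c))
                                                                                                               ~~~~~~~~~~~~~~^^^^^^^^^^^^^^^^^^^
cv2.error: OpenCV(4.12.0) /io/opencv/modules/imgproc/src/shapedescr.cpp:361: error: (-201:Incorrect size of input array) There should be at least 5 points to fit the ellipse in function 'fitEllipseNoDirect'
```

Emit:
drive_tool(angular=[[0,0,0.119],[0,0,0.119],[0,0,0],[0,0,0],[0,0,0],[0,0,0],[0,0,0],[0,0,0],[0,0,0],[0,0,0]], delta_pos=[[0,0,0],[0,0,0],[3.1,-2.9,0],[3.1,-2.9,0],[3.1,-2.9,0],[3.1,-2.9,0],[3.1,-2.9,0],[3.1,-2.9,0],[3.1,-2.9,0],[3.1,-2.9,0]], gripper=[5,5,5,5,5,5,5,5,5,5], squeeze=8)

```text
time_s: 3.35
tool_pos: [0.4022, -0.3985, 0.2369]
tool_rot: [180.0, -0.0, -0.0]
force: [0.6, -0.1, -0.1]
grip_width: 0.0501
grasp_force: 0.0
```

Emit:
drive_tool(angular=[[0,0,0],[0,0,0],[0,0,0],[0,0,0],[0,0,0],[0,0,0],[0,0,0],[0,0,0],[0,0,0],[0,0,0],[0,0,0],[0,0,0],[0,0,0],[0,0,0],[0,0,0],[0,0,0],[0,0,0],[0,0,0]], delta_pos=[[0.5,-2,0],[0.95,-3.8,0],[0.95,-3.8,0],[0.95,-3.8,0],[0.95,-3.8,0],[0.95,-3.8,0],[0.95,-3.8,0],[0.95,-3.8,0],[0.95,-3.8,0],[0.95,-3.8,0],[0.95,-3.8,0],[0.95,-3.8,0],[0.95,-3.8,0],[0.95,-3.8,0],[0.4,-0.3,3],[0,0,3],[0,0,3],[0,0,0]], gripper=[5,5,5,5,5,5,5,5,5,5,5,5,5,5,5,5,5,5])

```text
time_s: 5.15
tool_pos: [0.5308, 0.1164, 0.1427]
tool_rot: [179.9, 0.4, 0.0]
force: [-0.5, -0.8, 0.5]
grip_width: 0.05
grasp_force: 0.0
```

Run:
```python
from h import *
s=eyes.read_camera("scene");t=eyes.read_camera("top"); o=telemetry.get_obs(); print(o["tool_pos"],o["tool_rot"])
x,y,z=o["tool_pos"]
im=[]
for p,c in ((s,(328,250)),(t,(296,230))):
    I=cv2.cvtColor(p["pixels"],cv2.COLOR_RGB2BGR)
    tip=proj(p,[x,y,z-.014])[0]; v=proj(p,np.array([[.5343,.1185,.046],[.5343,.1185,0]]))
    for q,col in ((tip,(0,255,0)),(v[0],(0,0,255)),(v[1],(255,0,255))): I[int(round(q[1])),int(round(q[0]))]=col
    im.append(cv2.resize(I[c[1]-75:c[1]+75,c[0]-50:c[0]+50],None,fx=4,fy=4,interpolation=cv2.INTER_NEAREST))
cv2.imwrite("pics/a.png",np.hstack(im))
print("yellow bottle",ray(t,(341,161),.128), "yellow vial", ray(t,(316,220),.046))
```

```text
[0.53378619 0.11720323 0.1469588 ] [-1.79991456e+02  2.13252136e-02 -1.36170121e-02]
yellow bottle [0.6734062  0.03618563] yellow vial [0.57829549 0.08141092]
```

View pics/a.png

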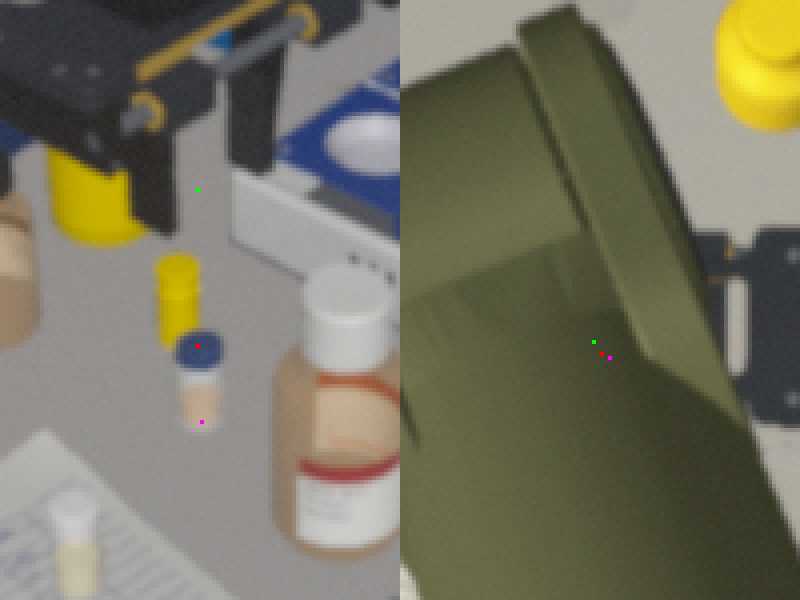

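The fingers straddle the blue vial: the tips are at crop (155,232) and (250,172), and the vial cap at (198,346) lies midway. The projected estimates fall on the vial, so I'll descend and grip it.

Emit:
drive_tool(angular=[[0,0,0],[0,0,0],[0,0,0],[0,0,0],[0,0,0],[0,0,0],[0,0,0],[0,0,0],[0,0,0],[0,0,0],[0,0,0],[0,0,0],[0,0,0]], delta_pos=[[0,-0.1,2],[0,0,3],[0,0,3],[0,0,2],[0,0,0.9],[0,0,0],[0,0,0],[0,0,0],[0,0,0],[0,0,0],[0,0,0],[0,0,0],[0,0,0]], gripper=[5,5,5,5,5,5,5,1.5,1.5,1.5,1.5,1.5,1.5], squeeze=10)

```text
time_s: 6.55
tool_pos: [0.5339, 0.1182, 0.0377]
tool_rot: [180.0, -0.0, -0.0]
force: [-0.1, 0.2, 0.3]
grip_width: 0.0216
grasp_force: 10.0
```

Emit:
drive_tool(angular=[[0,0,0],[0,0,0],[0,0,0],[0,0,0],[0,0,0],[0,0,0],[0,0,0],[0,0,0],[0,0,0],[0,0,0],[0,0,0],[0,0,0],[0,0,0],[0,0,0],[0,0,0],[0,0,0],[0,0,0]], delta_pos=[[0,0,-1],[0,0,-3],[0,0,-3],[0,0,-3],[0.1,1,0],[0.3,2,0],[0.3,3,0],[0.4,3,0],[0.4,3,0],[0.4,3,0],[0.4,3,0],[0.3,3,0],[0.3,2,0],[0.2,1.9,0],[0,0,0],[0,0,0],[0,0,0]], gripper=[1.5,1.5,1.5,1.5,1.5,1.5,1.5,1.5,1.5,1.5,1.5,1.5,1.5,1.5,1.5,1.5,1.5])

```text
time_s: 8.25
tool_pos: [0.5645, -0.129, 0.1374]
tool_rot: [-180.0, 0.0, 0.1]
force: [0.2, -0.1, 0.1]
grip_width: 0.0214
grasp_force: 10.0
```

Run:
```python
from h import *
s=eyes.read_camera("scene"); o=telemetry.get_obs(); print(o["tool_pos"],o["grip_width"])
I=cv2.cvtColor(s["pixels"],cv2.COLOR_RGB2BGR)
for q,col in zip(proj(s,[[.5646,-.1306,.062],[.5649,-.1306,.1],[.5646,-.1306,.042]]),((0,0,255),(0,255,0),(255,0,255))): I[int(round(q[1])),int(round(q[0]))]=col
cv2.imwrite("pics/b.png",cv2.resize(I[110:260,320:480],None,fx=4,fy=4,interpolation=cv2.INTER_NEAREST))
```

```text
[ 0.56460498 -0.12902746  0.13752661] 0.021538037494715993
```

View pics/b.png

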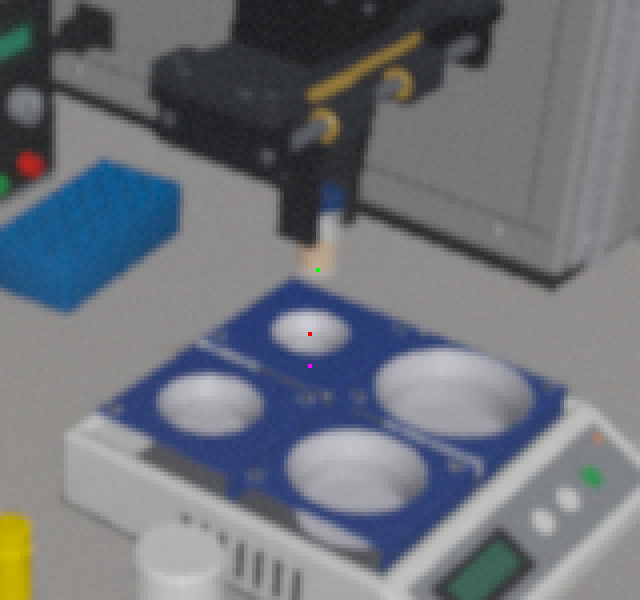

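The vial hangs upright with its base at the predicted spot (crop 318,268), straight above the xs mouth (310,333). I'll lower it.

Emit:
drive_tool(angular=[[0,0,0],[0,0,0],[0,0,0],[0,0,0],[0,0,0],[0,0,0],[0,0,0],[0,0,0],[0,0,0]], delta_pos=[[0,0.1,1],[0,0,1],[0,0,1],[0,0,0.8],[0,0,0.7],[0,0,0.7],[0,0,0.5],[0,0,0],[0,0,0]], gripper=[1.5,1.5,1.5,1.5,1.5,1.5,1.5,1.5,1.5])

```text
time_s: 9.2
tool_pos: [0.5648, -0.1319, 0.0806]
tool_rot: [180.0, -0.0, -0.0]
force: [0.0, 0.6, -0.5]
grip_width: 0.0216
grasp_force: 10.0
```

Emit:
drive_tool(angular=[[0,0,0],[0,0,0],[0,0,0],[0,0,0],[0,0,0],[0,0,0],[0,0,0],[0,0,0],[0,0,0],[0,0,0],[0,0,0],[0,0,0],[0,0,0],[0,0,0],[0,0,0],[0,0,0],[0,0,0.131],[0,0,0.131],[0,0,0.131],[0,0,0.131]], delta_pos=[[0,0,0],[0,0,0],[0,0,0],[0,0,-1],[0,0,-3],[0,0,-4],[0,0,-4],[0.4,-2,0],[0.4,-3.8,0],[0.4,-4,0],[0.4,-4,0],[0.5,-4,0],[0.5,-4,0],[0.5,-4,0],[0.5,-4,0],[0.5,-4,0],[0,-2,0],[0,0,0],[0,0,0],[0,0,0]], gripper=[3.8,3.8,3.8,3.8,3.8,6,6,6,6,6,6,6,6,6,6,6,6,6,6,6])

```text
time_s: 11.2
tool_pos: [0.6058, 0.2266, 0.2013]
tool_rot: [-180.0, -0.0, -30.3]
force: [1.1, 0.0, -0.2]
grip_width: 0.0602
grasp_force: 0.0
```

Run:
```python
from h import *
s=eyes.read_camera("scene");t=eyes.read_camera("top"); o=telemetry.get_obs(); print(o["tool_pos"],o["tool_rot"])
I=[cv2.cvtColor(p["pixels"],cv2.COLOR_RGB2BGR) for p in (s,t)]
cv2.imwrite("pics/c.png",np.hstack([cv2.resize(I[0][150:320,220:420],None,fx=2.5,fy=2.5),cv2.resize(I[1][170:340,340:460],None,fx=2.5,fy=2.5)]))
locate([s],"blue_cap_vial_mid",[(396,184)],(.5646,-.1306),.042)
```

```text
[0.60585337 0.22629781 0.20134992] [-1.79986189e+02 -4.68768878e-02 -3.00490355e+01]
blue_cap_vial_mid [[0.5723, -0.1432], [0.5723, -0.1432]] iou [np.float64(0.77)]
```

View pics/c.png

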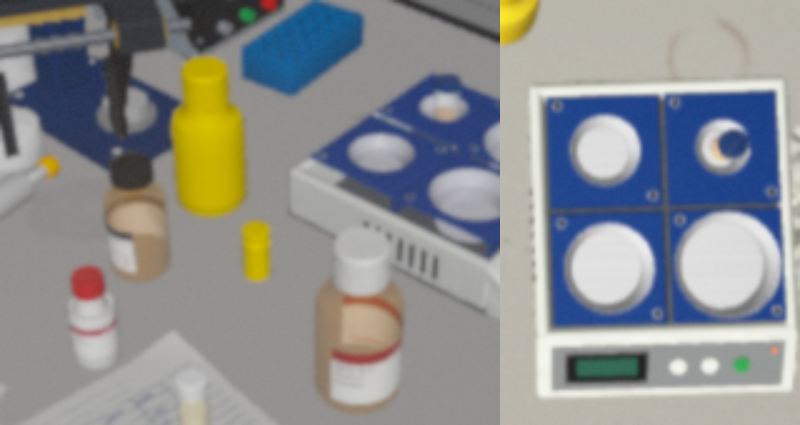

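The vial shows in the xs well: its cap is at scene (399,184), with the mouth at (398,193), and the top-view cap sits slightly right of the mouth, as parallax predicts. I'll triangulate the cap to check it is seated, then go on to the dropper.

Run:
```python
from h import *
s=eyes.read_camera("scene");t=eyes.read_camera("top")
for p,(c,r) in ((s,(398,184)),(t,(433,228))):
    I=cv2.cvtColor(p["pixels"][r-12:r+12,c-12:c+12],cv2.COLOR_RGB2HSV).astype(int)
    P=p["pixels"][r-9:r+9,c-9:c+9].astype(int); 
    m=(P.sum(2)<270)
    k,l,st,ce=cv2.connectedComponentsWithStats(m.astype(np.uint8)); print([(np.round(ce[i]+[c-9,r-9],1).tolist(),int(st[i,4])) for i in range(1,k)])
    print("pred", np.round(proj(p,[[.5646,-.1306,.088],[.5646,-.1306,.076],[.5646,-.1306,.042]]),1).tolist())
```

```text
[([396.8, 183.6], 92)]
pred [[398.3, 182.4], [397.9, 187.3], [396.8, 200.8]]
[([435.6, 226.7], 122)]
pred [[432.1, 225.8], [430.7, 226.5], [427.1, 228.2]]
```

Emit:
drive_tool(angular=[[0,0,0],[0,0,0],[0,0,0],[0,0,0],[0,0,0],[0,0,0],[0,0,0],[0,0,0],[0,0,0],[0,0,0],[0,0,0],[0,0,0],[0,0,0]], delta_pos=[[0,0,2],[0,0,4],[0,0,4],[0,0,4],[0,0,2],[0,0,0.5],[0,0,0],[0,0,0],[0,0,0],[0,0,0],[0,0,0],[0,0,0],[0,0,0]], gripper=[6,6,6,6,6,6,6,2.5,2.5,2.5,2.5,2.5,2.5], squeeze=12)

```text
time_s: 12.75
tool_pos: [0.6062, 0.2262, 0.0362]
tool_rot: [-180.0, -0.0, -30.0]
force: [-0.7, -0.8, 4.1]
grip_width: 0.0332
grasp_force: 12.0
```

Emit:
drive_tool(angular=[[0,0,0],[0,0,0],[0,0,0],[0,0,0],[0,0,0],[0,0,0],[0,0,0],[0,0,0],[0,0,0],[0,0,0],[0,0,0],[0,0,0],[0,0,0],[0,0,0],[0,0,0],[0,0,0],[0,0,0]], delta_pos=[[0,0,-1],[0,0,-3],[0,0,-4],[0,0,-3],[0.5,1.3,0],[0.9,2.4,0],[1,2.7,0],[1,2.7,0],[1,2.7,0],[1,2.7,0],[1,2.7,0],[1,2.7,0],[0.9,2.4,0],[0.8,2.2,0],[0.4,1,0],[0,0,0],[0,0,0]], gripper=[2.5,2.5,2.5,2.5,2.5,2.5,2.5,2.5,2.5,2.5,2.5,2.5,2.5,2.5,2.5,2.5,2.5])

```text
time_s: 14.45
tool_pos: [0.5603, -0.0409, 0.1453]
tool_rot: [-180.0, 0.0, -30.0]
force: [-1.0, 0.8, -0.3]
grip_width: 0.0329
grasp_force: 12.0
```

Run:
```python
from h import *
s=eyes.read_camera("scene"); o=telemetry.get_obs(); print(o["tool_pos"],o["grip_width"])
I=cv2.cvtColor(s["pixels"],cv2.COLOR_RGB2BGR)
z=o["tool_pos"][2]-.036
for q,col in zip(proj(s,[[.561,-.0423,.062],[*o["tool_pos"][:2],z]]),((0,0,255),(0,255,0))): I[int(round(q[1])),int(round(q[0]))]=col
cv2.imwrite("pics/d.png",cv2.resize(I[110:260,320:480],None,fx=4,fy=4,interpolation=cv2.INTER_NEAREST))
```

```text
[ 0.56043138 -0.04031101  0.14540511] 0.03327938575692265
```

View pics/d.png

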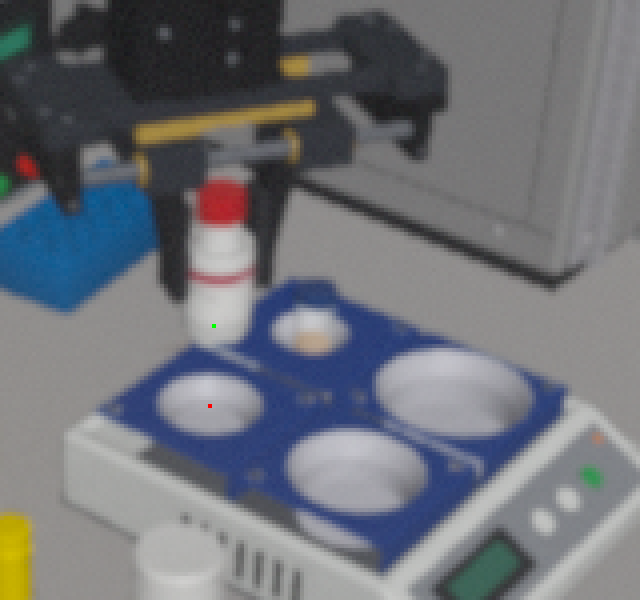

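The dropper hangs upright, with its base at about (218,332) in the crop, 1–2 mm right of the prediction, above the s mouth (210,405). I'll trim that and lower it.

Emit:
drive_tool(angular=[[0,0,0],[0,0,0],[0,0,0],[0,0,0],[0,0,0],[0,0,0],[0,0,0],[0,0,0],[0,0,0],[0,0,0]], delta_pos=[[0.1,0.05,1],[0.05,0,1],[0,0,1],[0,0,0.8],[0,0,0.7],[0,0,0.7],[0,0,0.7],[0,0,0.5],[0,0,0],[0,0,0]], gripper=[2.5,2.5,2.5,2.5,2.5,2.5,2.5,2.5,2.5,2.5])

```text
time_s: 15.5
tool_pos: [0.5615, -0.0433, 0.0816]
tool_rot: [180.0, -0.0, -30.0]
force: [-0.4, 0.8, -0.2]
grip_width: 0.0327
grasp_force: 12.0
```

Emit:
drive_tool(angular=[[0,0,0],[0,0,0],[0,0,0],[0,0,0],[0,0,0],[0,0,0],[0,0,0],[0,0,0],[0,0,0],[0,0,0],[0,0,0],[0,0,0],[0,0,0],[0,0,0],[0,0,0.131],[0,0,0.131],[0,0,0]], delta_pos=[[0,0,0],[0,0,0],[0,0,0],[0,0,-1],[0,0,-3],[0,0,-4],[0,0,-4],[-0.1,-2,0],[-0.1,-3,0],[-0.1,-3.5,0],[-0.1,-3.5,0],[-0.1,-3.5,0],[-0.05,-3,0],[0,-2,0],[0,0,0],[0,0,0],[0,0,0]], gripper=[5,5,5,5,5,5,7.5,7.5,7.5,7.5,7.5,7.5,7.5,7.5,7.5,7.5,7.5])

```text
time_s: 17.2
tool_pos: [0.6596, 0.1366, 0.2023]
tool_rot: [180.0, -0.1, -45.0]
force: [-0.9, -0.7, -0.9]
grip_width: 0.0752
grasp_force: 0.0
```

Emit:
drive_tool(angular=[[0,0,0],[0,0,0],[0,0,0],[0,0,0],[0,0,0],[0,0,0],[0,0,0],[0,0,0],[0,0,0],[0,0,0],[0,0,0],[0,0,0],[0,0,0]], delta_pos=[[0,0,2],[0,0,4],[0,0,4],[0,0,3],[0,0,2],[0,0,0.4],[0,0,0],[0,0,0],[0,0,0],[0,0,0],[0,0,0],[0,0,0],[0,0,0]], gripper=[7.5,7.5,7.5,7.5,7.5,7.5,7.5,4,4,4,4,4,4], squeeze=20)

```text
time_s: 18.5
tool_pos: [0.6595, 0.1368, 0.0482]
tool_rot: [-180.0, -0.0, -45.0]
force: [-0.6, -1.2, 4.0]
grip_width: 0.047
grasp_force: 20.0
```

Emit:
drive_tool(angular=[[0,0,0],[0,0,0],[0,0,0],[0,0,0],[0,0,0],[0,0,0],[0,0,0],[0,0,0],[0,0,0],[0,0,0],[0,0,0],[0,0,0],[0,0,0],[0,0,0],[0,0,0],[0,0,0],[0,0,0],[0,0,0]], delta_pos=[[0,0,-1],[0,0,-3],[0,0,-4],[0,0,-4],[0,0,-1],[0,1.5,0],[-0.1,2.6,0],[0,3,0],[-0.1,3,0],[0,3,0],[-0.1,3,0],[0,3,0],[0,3,0],[0,2.5,0],[0,1.5,0],[0,0,0],[0,0,0],[0,0,0]], gripper=[4,4,4,4,4,4,4,4,4,4,4,4,4,4,4,4,4,4])

```text
time_s: 20.3
tool_pos: [0.4733, -0.0441, 0.1775]
tool_rot: [-180.0, -0.0, -44.9]
force: [0.4, 0.3, -0.5]
grip_width: 0.0473
grasp_force: 20.0
```

Run:
```python
from h import *
s=eyes.read_camera("scene"); o=telemetry.get_obs(); print(o["tool_pos"],o["grip_width"])
I=cv2.cvtColor(s["pixels"],cv2.COLOR_RGB2BGR)
z=o["tool_pos"][2]-.048
for q,col in zip(proj(s,[[.4728,-.0455,.062],[*o["tool_pos"][:2],z]]),((0,0,255),(0,255,0))): I[int(round(q[1])),int(round(q[0]))]=col
cv2.imwrite("pics/e.png",cv2.resize(I[110:260,320:480],None,fx=4,fy=4,interpolation=cv2.INTER_NEAREST))
```

```text
[ 0.47323941 -0.04412808  0.1774857 ] 0.04719323747790419
```

View pics/e.png

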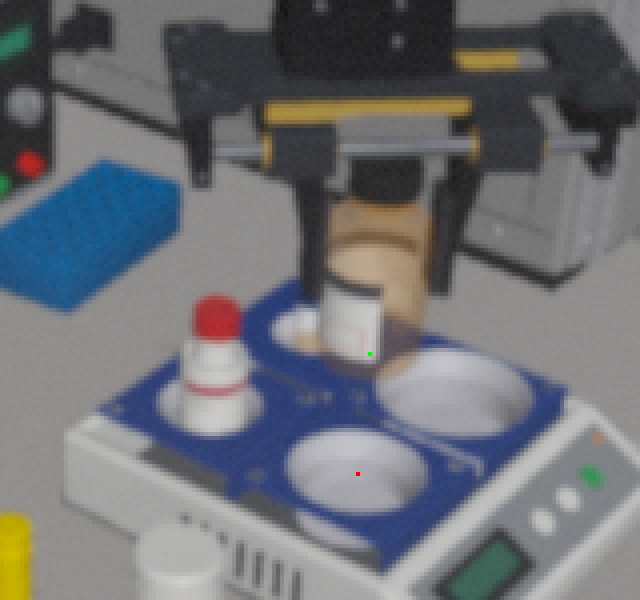

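The small amber bottle is upright, with its base at (372,355) matching the prediction; the m mouth is at (358,474). The dropper stands in s. I'll lower the bottle.

Emit:
drive_tool(angular=[[0,0,0],[0,0,0],[0,0,0],[0,0,0],[0,0,0],[0,0,0],[0,0,0],[0,0,0],[0,0,0],[0,0,0],[0,0,0],[0,0,0]], delta_pos=[[0.05,0.1,1],[0,0,1.5],[0,0,1.5],[0,0,1],[0,0,0.8],[0,0,0.8],[0,0,0.8],[0,0,0.7],[0,0,0.7],[0,0,0.5],[0,0,0],[0,0,0]], gripper=[4,4,4,4,4,4,4,4,4,4,4,4])

```text
time_s: 21.55
tool_pos: [0.4722, -0.0465, 0.0845]
tool_rot: [-180.0, -0.0, -45.0]
force: [-1.3, 0.2, -1.1]
grip_width: 0.0472
grasp_force: 20.0
```

Emit:
drive_tool(angular=[[0,0,0],[0,0,0],[0,0,0],[0,0,0],[0,0,0],[0,0,0],[0,0,0],[0,0,0],[0,0,0],[0,0,0],[0,0,0],[0,0,0],[0,0,0],[0,0,0],[0,0,0],[0,0,0]], delta_pos=[[0,0,0],[0,0,0],[0,0,0],[0,0,-1],[0,0,-3],[0,0,-4],[0,0,-4],[0,0,-1.5],[-1.3,-1,0],[-2.4,-1.8,0],[-2.7,-2,0],[-2.7,-2,0],[-2.4,-1.8,0],[-2.1,-1.6,0],[0,0,0],[0,0,0]], gripper=[6.3,6.3,6.3,6.3,6.3,6.3,6.3,6.3,6.3,6.3,6.3,6.3,6.3,6.3,6.3,6.3])

```text
time_s: 23.15
tool_pos: [0.4483, 0.122, 0.2202]
tool_rot: [-180.0, -0.1, -45.0]
force: [-0.6, -0.9, -0.1]
grip_width: 0.0627
grasp_force: 0.0
```

Run:
```python
from h import *
s=eyes.read_camera("scene");t=eyes.read_camera("top"); o=telemetry.get_obs(); print(o["tool_pos"],o["tool_rot"])
I=[cv2.cvtColor(p["pixels"],cv2.COLOR_RGB2BGR) for p in (s,t)]
cv2.imwrite("pics/f.png",np.hstack([cv2.resize(I[0][130:310,320:480],None,fx=2.5,fy=2.5),cv2.resize(I[1][160:340,340:460],None,fx=2.5,fy=2.5)]))
print(proj(s,[.4477,.1218,.128]))
try: locate([s],"large_amber_mid",[(364,278)],(.4475,.122))
except Exception as e: print(e)
```

```text
[0.4484656  0.12071186 0.21984948] [ 1.79992950e+02 -4.23022139e-02 -4.51348810e+01]
[[364.03415522 246.39017735]]
large_amber_mid [[0.4475, 0.1217], [0.4475, 0.1217]] iou [np.float64(0.96)]
```

View pics/f.png

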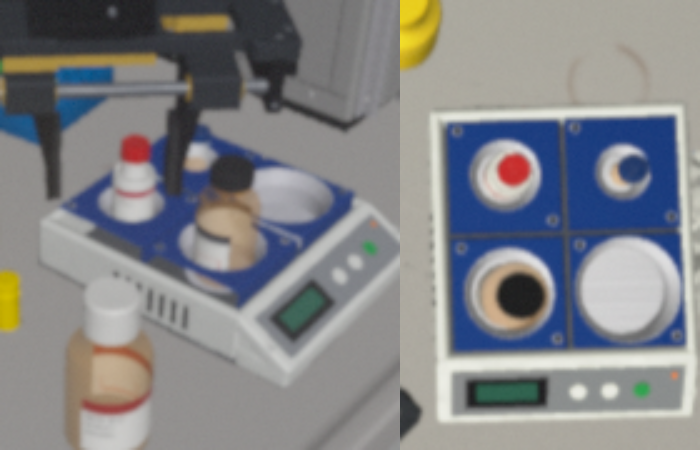

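Three vessels stand in their wells. The fingers, at crop (52,197) and (175,193), are centred over the large bottle's cap (112,290). I'll descend onto the cap.

Emit:
drive_tool(angular=[[0,0,0],[0,0,0],[0,0,0],[0,0,0],[0,0,0],[0,0,0],[0,0,0],[0,0,0],[0,0,0],[0,0,0],[0,0,0],[0,0,0]], delta_pos=[[0,0,1.8],[0,0,3],[0,0,3],[0,0,2],[0,0,1],[0,0,0],[0,0,0],[0,0,0],[0,0,0],[0,0,0],[0,0,0],[0,0,0]], gripper=[6.3,6.3,6.3,6.3,6.3,6.3,6.3,3,3,3,3,3], squeeze=28)

```text
time_s: 24.5
tool_pos: [0.4484, 0.1217, 0.112]
tool_rot: [-180.0, -0.0, -45.1]
force: [-0.1, -0.7, 3.1]
grip_width: 0.0438
grasp_force: 27.6
```

Emit:
drive_tool(angular=[[0,0,0],[0,0,0],[0,0,0]], delta_pos=[[0,0,0],[0,0,0],[0,0,0]], gripper=[3,3,3])

```text
time_s: 24.8
tool_pos: [0.4484, 0.1217, 0.112]
tool_rot: [-180.0, -0.0, -45.1]
force: [-0.4, -0.2, 5.9]
grip_width: 0.044
grasp_force: 27.9
```

The 44 mm opening and the upward force suggest the tips wedge on the shoulder. I'll reopen, go 8 mm higher and grip only the cap.

Emit:
drive_tool(angular=[[0,0,0],[0,0,0],[0,0,0],[0,0,0],[0,0,0],[0,0,0],[0,0,0],[0,0,0],[0,0,0],[0,0,0]], delta_pos=[[0,0,0],[0,0,0],[0,0,-0.4],[0,0,-0.4],[0,0,0],[0,0,0],[0,0,0],[0,0,0],[0,0,0],[0,0,0]], gripper=[6,6,6,6,6,3,3,3,3,3])

```text
time_s: 25.8
tool_pos: [0.448, 0.1218, 0.1193]
tool_rot: [180.0, 0.0, -45.0]
force: [0.0, -0.1, -1.0]
grip_width: 0.0406
grasp_force: 27.2
```

Emit:
drive_tool(angular=[[0,0,0],[0,0,0],[0,0,0]], delta_pos=[[0,0,0],[0,0,0],[0,0,0]], gripper=[3,3,3])

```text
time_s: 26.1
tool_pos: [0.448, 0.1219, 0.1193]
tool_rot: [180.0, 0.0, -45.0]
force: [-0.5, -0.2, -0.8]
grip_width: 0.0407
grasp_force: 27.0
```

Run:
```python
from h import *
s=eyes.read_camera("scene"); o=telemetry.get_obs(); print(o["tool_pos"],o["grip_width"],o["force"])
I=cv2.cvtColor(s["pixels"],cv2.COLOR_RGB2BGR)
cv2.imwrite("pics/g.png",cv2.resize(I[200:330,300:440],None,fx=4,fy=4,interpolation=cv2.INTER_CUBIC))
```

```text
[0.44810229 0.12190439 0.11936538] 0.04070034902507331 [ 0.30440871  0.61930564 -1.66679506]
```

View pics/g.png

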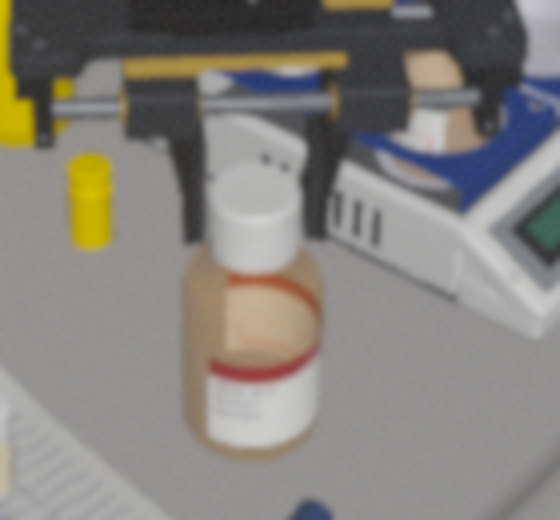

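The fingers straddle the cap, with the right pad edge at (305,235) and the cap spanning columns 207–302. I'll try a small lift to see if it holds.

Emit:
drive_tool(angular=[[0,0,0],[0,0,0],[0,0,0],[0,0,0],[0,0,0]], delta_pos=[[0,0,-0.2],[0,0,-0.4],[0,0,-0.4],[0,0,0],[0,0,0]], gripper=[3,3,3,3,3])

```text
time_s: 26.65
tool_pos: [0.4483, 0.1219, 0.1297]
tool_rot: [-180.0, -0.0, -45.0]
force: [-0.0, -0.4, -1.5]
grip_width: 0.0404
grasp_force: 27.0
```

Run:
```python
from h import *
s=eyes.read_camera("scene"); o=telemetry.get_obs(); print(o["tool_pos"],o["force"])
m=mask(s,"large_amber_mid",(364,274)); 
if m is not None:
    print("centroid",cen(m,1)+.5,"bottom row",np.where(m.any(1))[0].max())
    for z in (0,.01):
        a=sil(s,"large_amber_mid",(.448,.1218),z); print(z,cen(a),np.where(a.any(1))[0].max()/4)
```

```text
[0.44819896 0.12185819 0.12958447] [-0.2396733  -0.09270612 -2.47103572]
centroid [362.32989691 274.34334379] bottom row 310
0 [362.74775688 279.33737701] 315.5
0.01 [362.91625123 274.91938068] 311.5
```

Emit:
drive_tool(angular=[[0,0,0],[0,0,0],[0,0,0],[0,0,0],[0,0,0],[0,0,0],[0,0,0],[0,0,0],[0,0,0],[0,0,0],[0,0,0],[0,0,0],[0,0,0],[0,0,0],[0,0,0],[0,0,0],[0,0,0],[0,0,0],[0,0,0]], delta_pos=[[0,0,-1.5],[0,0,-3],[0,0,-4],[0,0,-4],[0,0,-2],[1,0.8,0],[2,1.6,0],[2,1.6,0],[2,1.6,0],[2,1.6,0],[2,1.6,0],[2,1.6,0],[2,1.6,0],[2,1.6,0],[2,1.6,0],[1.1,0.8,0],[0,0,0],[0,0,0],[0,0,0]], gripper=[3,3,3,3,3,3,3,3,3,3,3,3,3,3,3,3,3,3,3])

```text
time_s: 28.65
tool_pos: [0.4769, -0.1318, 0.2742]
tool_rot: [-180.0, 0.1, -44.9]
force: [-0.2, -0.3, -1.3]
grip_width: 0.0406
grasp_force: 27.0
```

Run:
```python
from h import *
s=eyes.read_camera("scene"); o=telemetry.get_obs(); print(o["tool_pos"],o["grip_width"])
I=cv2.cvtColor(s["pixels"],cv2.COLOR_RGB2BGR)
z=o["tool_pos"][2]-.1195
for q,col in zip(proj(s,[[.4764,-.1338,.062],[*o["tool_pos"][:2],z],[*o["tool_pos"][:2],z+.128]]),((0,0,255),(0,255,0),(0,255,0))): I[int(round(q[1])),int(round(q[0]))]=col
cv2.imwrite("pics/i.png",cv2.resize(I[90:260,330:490],None,fx=3.5,fy=3.5,interpolation=cv2.INTER_NEAREST))
```

```text
[ 0.47701432 -0.13184206  0.27437123] 0.04050746751378189
```

View pics/i.png

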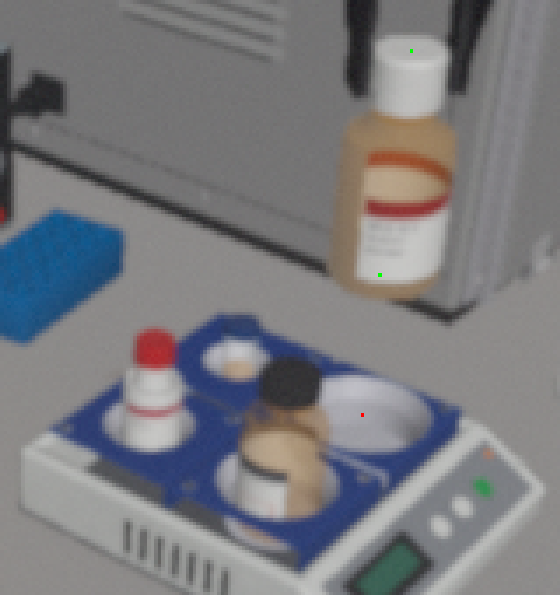

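The large bottle is upright: its cap is on the prediction and its base at about (385,277) is within 2 mm of it, above the l mouth (362,414). I'll lower it gently.

Emit:
drive_tool(angular=[[0,0,0],[0,0,0],[0,0,0],[0,0,0],[0,0,0],[0,0,0],[0,0,0],[0,0,0],[0,0,0],[0,0,0],[0,0,0],[0,0,0],[0,0,0],[0,0,0],[0,0,0]], delta_pos=[[0.1,0.05,1],[0,0,1.5],[0,0,1.5],[0,0,1.5],[0,0,1.2],[0,0,0.8],[0,0,0.8],[0,0,0.8],[0,0,0.8],[0,0,0.6],[0,0,0.6],[0,0,0.4],[0,0,0.3],[0,0,0],[0,0,0]], gripper=[3,3,3,3,3,3,3,3,3,3,3,3,3,3,3])

```text
time_s: 30.2
tool_pos: [0.4775, -0.1345, 0.1567]
tool_rot: [-180.0, -0.0, -45.0]
force: [0.7, 0.8, -2.6]
grip_width: 0.0403
grasp_force: 27.0
```

No contact so far. I'll take the last 5 mm.

Emit:
drive_tool(angular=[[0,0,0],[0,0,0],[0,0,0],[0,0,0]], delta_pos=[[0,0,0.2],[0,0,0.2],[0,0,0],[0,0,0]], gripper=[3,3,3,3])

```text
time_s: 30.6
tool_pos: [0.4773, -0.1345, 0.1525]
tool_rot: [180.0, -0.0, -45.0]
force: [-0.3, 0.1, -1.9]
grip_width: 0.0403
grasp_force: 27.0
```

Emit:
drive_tool(angular=[[0,0,0],[0,0,0],[0,0,0],[0,0,0],[0,0,0],[0,0,0],[0,0,0],[0,0,0],[0,0,0],[0,0,0],[0,0,0],[0,0,0],[0,0,0]], delta_pos=[[0,0,0.1],[0,0,0],[0,0,0],[0,0,0],[0,0,-1],[0,0,-3],[0,0,-4],[0,0,-3],[2.5,2.5,0],[2.5,2.5,0],[2.5,2.5,0],[2.5,2.5,0],[0,0,0]], gripper=[3,6,6,6,6,6,6,6,6,6,6,6,6])

```text
time_s: 31.9
tool_pos: [0.4756, -0.282, 0.2624]
tool_rot: [179.9, -0.1, -45.5]
force: [-0.7, 0.0, 0.6]
grip_width: 0.0599
grasp_force: 0.0
```

Run:
```python
from h import *
s=eyes.read_camera("scene");t=eyes.read_camera("top"); o=telemetry.get_obs(); print(o["tool_pos"],o["time_s"])
I=[cv2.cvtColor(p["pixels"],cv2.COLOR_RGB2BGR) for p in (s,t)]
T=[("blue_cap_vial_mid",.5646,-.1306,.042),("dropper_mid",.561,-.0423,.044),("small_amber_mid",.4728,-.0455,.036),("large_amber_mid",.4764,-.1338,.032)]
im=[]
for p,J,(r,c,h,w) in ((s,I[0],(140,330,130,150)),(t,I[1],(190,340,130,120))):
    big=cv2.resize(J[r:r+h,c:c+w],None,fx=3,fy=3,interpolation=cv2.INTER_CUBIC)
    for n,x,y,z in T:
        H=PR[n][-1][0]/1e3; q=proj(p,ring(x,y,z+H,PR[n][-1][1]/1e3))
        cv2.polylines(big,[np.round((q-[c,r]+.5)*3).astype(np.int32)],True,(0,255,0),1)
    im.append(big)
cv2.imwrite("pics/j.png",np.hstack(im))
for px in ((297,312),(285,357)):print([(np.round(d["centre"],1).tolist(),round(d["p"],2)) for d in models.search_frame(s,"white_vial_a_mid")])
```

```text
[ 0.47708003 -0.27657403  0.26208065] 32.0
[([294.1, 307.1], 0.87)]
[([294.1, 307.1], 0.87)]
```

View pics/j.png

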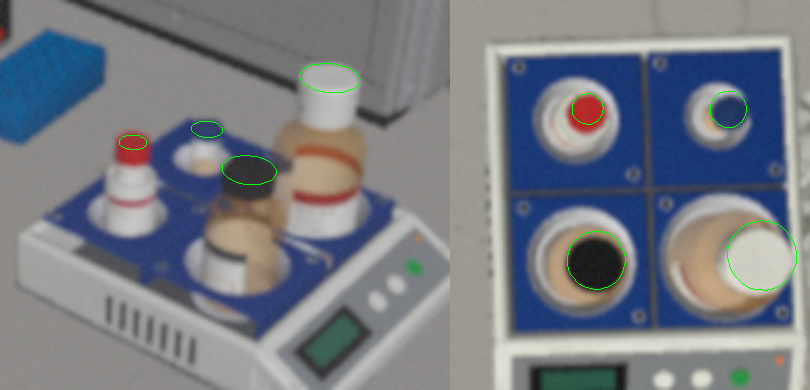

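All four cap rims coincide with the outlines predicted for seated, upright vessels in both views. I'll check the white vials against the first picture, then hand in.

Run:
```python
from h import *
s=eyes.read_camera("scene")["pixels"].astype(int); a=cv2.cvtColor(cv2.imread("pics/scene0.png"),cv2.COLOR_BGR2RGB).astype(int)
for c,r in ((297,312),(285,357)):
    d=np.abs(s-a)[r-20:r+20,c-15:c+15]; print(d.mean().round(2),d.max())
```

```text
0.93 5
0.95 6
```

```bash
python3 -c "
from cell import env; print(env.sign_off())"
```

```text
the job is handed in; nothing more can be done
None
```

I loaded all four vessels upright into their matching wells and handed the job in at about 32 s; the last pictures show them seated and both white-capped vials unmoved, but the hand-in gave no verdict.

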